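# Try the test kiln's lid, free its bolt if caught, and hold the lid open

### The job

Open the small test kiln and hold its lid up so a colleague can take out the fired bowl. First, before touching the slide bolt on top of the control box, try the lid with a gentle upward tug on its front handle; if the bolt has hold of it, do not wrench at it but slide the bolt knob back, away from the lid, until the lid is free; then raise the lid by its handle to about 45 degrees and finish still holding it there in the fingers, because it falls shut by itself. Do not let the lid drop, and leave the pots, jar, cup, brush and other things around the kiln as they stand.

Things in the scene. Friction and masses are not known exactly. Their poses are not given: they have to be found in the camera images.
- kiln: Bench-top test kiln with a bright steel jacket, fixed, 230 x 230 mm, 155 mm high with its lid shut. Origin: centre of its underside, on the table. Its x axis points from the front (handle side, towards the robot) to the hinge at the back, y to its left, z up; turned by up to 0.3 rad. A grey control box, 170 mm deep, its top at z = 112 mm, covers y = -116 to -199 mm, on the kiln's right.
- case_top (a point): Middle of the top of the slide bolt's steel case, which stands on the control box against the lid's right edge: at x = -70, y = -157, z = 144 mm in the kiln's frame; 44 mm in x, 75 mm in y. The bolt's knob sticks up through its slot.
- lid (a joint): Lid angle in rad: 0 shut (flat), grows as the front is raised, stop at 1.25. Slab 230 x 230 x 36 mm, top at z = 155 mm, 0.8 to 1.2 kg: 3 to 7 N at the handle. No stay: falls shut from any angle when let go. If the bolt has hold of it, it rises by the play only, 0.015 rad (4 mm at the handle), then stops firmly; if free it just rises. Only pulling tells which.
- handle_mid (a point): Middle of the lid's handle: a round dark bar, 12 mm thick, 120 mm long along the kiln's y, 36 mm clear in front of the lid on two stems 110 mm apart. Lid shut: at x = -157, y = 0, z = 136 mm in the kiln's frame. Can be pinched from above, fingers closing along the kiln's x; the bar turns in the pads as the lid swings, so the tool may stay upright.
- kiln_hinge (a point): Middle of the hinge pin at the back of the kiln (x = 125, y = 0, z = 120 mm in the kiln's frame; the pin lies along the kiln's y). The handle bar swings about it: with the lid shut it is 282 mm in front of the pin and 16 mm above it.
- lid_bolt (a joint): Travel of the slide bolt in m: 0 fully home (towards the lid), grows as the knob is slid away from the lid (the kiln's -y), stop at 0.026. Found anywhere from 0.001 to 0.017. The travel at which its hidden nose lets go of the lid differs from day to day (it may be caught or free as found), but from 0.020 on it is always clear. Slides at about 2.5 N and stays where put.
- knob_mid (a point): Middle of the bolt's upright knob, a dark steel block 14 mm (kiln's x) by 10 mm (kiln's y), 30 mm tall, on the case's top (z = 144 to 174 mm; this point z = 159), at x = -70 mm and y = -145 mm minus the bolt's travel in the kiln's frame. Free on all sides; at travel 0 it stands 25 mm from the lid's edge. The lid's top is 11 mm higher than the case's.
- cone_pack: Bystander: three pale cones, 45 mm tall, on a clay strip 75 x 24 x 14 mm, standing in front of the kiln, left of its handle. Origin: centre of its underside.
- glaze_jar: Bystander: glaze jar, 66 mm across, 85 mm tall, left of the kiln. Origin: centre of its underside.
- brush_cup: Bystander: cup 70 mm across, 90 mm tall, with three brushes up to 210 mm high, left of the kiln towards the back. Origin: centre of its underside.
- painted_bowl: Bystander: clay bowl, 116 mm across, 62 mm tall, in front of the control box. Origin: centre of its underside.
- kiln_post: Bystander: brick post 34 mm across, 60 mm tall, right of the control box. Origin: centre of its underside.
- bisque_mug: Bystander: unglazed mug, 76 mm across, 85 mm tall, away from the kiln. Origin: centre of its underside.
- test_tile: Bystander: L-shaped glaze test tile, 60 x 50 mm, 60 mm tall, away from the kiln. Origin: centre of its underside.
- flat_brush: Bystander: brush 200 mm long lying on the table at the right. Origin: under its middle; x along the brush.

How it is judged:
By the outcome, as a careful person would: the job done as asked, in the order asked, and still so for the second after the job is handed in, while the arm keeps its last pose, push and grip.
It also fails if it takes over 58 s, if anything falls off the work surface, if the arm or the gripper's body presses on something with over 40 N, if the wrist force passes 120 N, or if a joint passes its speed limit or range.

### The arm

A 6-joint arm with a two-finger parallel gripper is mounted at the origin on the work surface. World frame = base frame: x ahead of the robot, y to its left, z up, the work surface at z = 0. Lengths are in m, angles in degrees, forces in N, time in s.
With the tool pointing down it reaches from about 0.3 to 0.75 m from the base axis. Payload 8.5 kg.
Tool frame: the origin (TCP) lies midway between the tips of the shut fingers; the grasp point (between the pads) lies r.grip_point_offset behind it (r.grip_point_offset is the distance from the TCP to the grasp point, in m); z points along the fingers, y is the line along which they close (so a half turn about z gives the same grasp; the last joint's range is limited). The gripper opens to 85 mm and grips with 20 to 120 N. Pads are 22 mm wide; open, the fingers measure 114 mm over their backs; the gripper's body (76 mm by 85 mm) begins 54 mm behind the grasp point. The pads swing forward as they close: fully open they stand 13 mm farther back than shut.
Start: joints at [59.169, 21.807, 74.336, -0, 83.858, -12.336], TCP at [0.174, 0.522, 0.231] pointing down, gripper open.
Joint ranges: [-178.18, 178.18], [-50.72, 133.34], [12.68, 142.11], [-81.47, 261.47], [9.98, 163.14], [-165.26, 165.26]. Speed limits (degrees/s): [136.94, 136.94, 180, 180, 180, 180].

### API

Orientations are given as a 3x3 rotation matrix whose columns are the frame's x, y, z axes.
In Python, from workcell import r, viewer gives the robot as it stands.
- The arm moves only by the tool play_rows, never from a script. Its argument "series" is a list of rows, each an object with "rotation": the turn, a rotation vector about the tool's x, y, z scaled (see below), a list of three; "delta_pos": the shift along the tool's x, y, z scaled (see below), a list of three; "grip": the opening, from 0 (shut) to 1 (fully open). A call has 1 to 10 rows; each row is the pose to reach, as a shift and turn from the pose commanded when the call began, along the tool's axes at that moment, turning the shorter way round; what a row does not reach only later rows make up. The controller multiplies each number of a shift by 50 cm and each number of a turn by pi rad. A row lasts 1/10 s, in which the tool goes at most 50 mm and 8.59 degrees, less where a joint would pass 70% of its speed; a pose out of reach is approached as far as the arm can. A call with a number of a shift or a turn outside -1 to 1 is refused whole. A call with a gripper value outside its range is refused whole. The fingers move at their own pace and stop on an object; "force" is the grip in N (left out, the last holds). Time passes only in rows, so rows that repeat a pose let the fingers close. It gives the time, the measured TCP pose, the force, the opening and the grip force at its end, in the units of the state.
- r.read_state(): the state, without advancing time (a new reading comes with each control period).
- viewer.snapshot(name): name is "scene" or "top"; returns the picture (480x640x3 uint8, red, green, blue); there is no depth.
- viewer.camera_info(name): a dict with "K" (3x3 intrinsics, pixels), "k1" (the pictures are not rectified: a ray, as slopes to the right and down, at radius r is drawn at 1 + k1 r^2 times it, then the intrinsics apply), "xyz" and "orientation" of the camera in the world. Camera axes: x right, y down, z forward; pixel columns grow to the right and rows downward; lengths in m; the calibration is good to about 2 mm. A picture is of the moment at which its call begins. camera_info takes no time and is no camera call.
- r.hand_in(): hands the job in; it is judged then, once.
The state is a dict: "time": time; "joint_pos": joint angles; "qd": joint speeds; "tau": joint torques, N m; "tcp_pos": TCP position; "eef_rot": TCP orientation; "wrist_force": force on the tool from outside, world axes, zero at the start; "torque": the same for the moment, N m; "opening": finger opening in m; "finger_force": force on a finger pad.
Only numpy, scipy, OpenCV 4.12 (cv2) and the standard library are available. Lean on these libraries where they do the work, as an engineer would, in place of code of your own. Each camera call takes 0.05 s, during which the arm holds its last target. There are 200 camera calls.

## Working session

There is one attempt and no reset: what is moved stays moved. The work goes in short steps, Python scripts to look and compute and a tool call to move; the robot and the scene stay as the last step left them, time stands still between calls to the robot, and variables do not carry over. Pictures are saved under pics/ and viewed, at most 10 in all, crops included, and the job is handed in when it is done.

Besides the shell and the picture viewer there is one more tool, called after "Call:" by a JSON object that holds its "op" and its "data". play_rows: Moves the arm, as the interface text tells. Shifts and turns lie within -1 to 1; 1 stands for 50 cm of shift or pi rad of turn. Its arguments: {"type":"object","properties":{"series":{"type":"array"},"force":{"type":"number"}},"required":["series"]}

```bash
mkdir -p pics; python3 - <<'E'
from workcell import r, viewer
import cv2
for n in("scene","top"):
    cv2.imwrite(f"pics/{n}0.png",viewer.snapshot(n)[:,:,::-1]); print(viewer.camera_info(n))
print(r.read_state(), r.grip_point_offset)
E
```

```text
{'K': array([[608.36848051,   0.        , 324.36930309],
       [  0.        , 608.36848051, 239.57838382],
       [  0.        ,   0.        ,   1.        ]]), 'k1': -0.022307449632117744, 'xyz': array([ 0.76382034, -0.92754949,  1.09828497]), 'orientation': array([[ 0.97794398,  0.15500492, -0.13999659],
       [ 0.20872532, -0.70054589,  0.68239959],
       [ 0.00770126, -0.6965694 , -0.71744809]])}
{'K': array([[471.07838194,   0.        , 325.10369339],
       [  0.        , 471.07838194, 232.77254239],
       [  0.        ,   0.        ,   1.        ]]), 'k1': -0.07896472419489729, 'xyz': array([0.33325834, 0.00927155, 1.21012619]), 'orientation': array([[-4.72182910e-03, -9.76227741e-01,  2.16695875e-01],
       [-9.99988848e-01,  4.59026190e-03, -1.11047537e-03],
       [ 8.93860421e-05, -2.16698702e-01, -9.76238528e-01]])}
{'time': 0.1, 'joint_pos': array([ 5.91677976e+01,  2.18372205e+01,  7.43807892e+01, -7.97036774e-05,
        8.38596810e+01, -1.23361159e+01]), 'qd': array([ 0.08992295, -0.04646132, -0.13187793,  0.04673836, -0.01907854,
       -0.01529247]), 'tau': array([ 3.75343719e-03, -4.49220157e+01, -2.31654936e+01, -2.05649885e-04,
        3.76460346e-03, -3.97608278e-05]), 'tcp_pos': array([0.17434105, 0.52134262, 0.23077045]), 'eef_rot': array([[-9.48345273e-01,  3.17239280e-01, -6.93775763e-04],
       [ 3.17239908e-01,  9.48344602e-01, -1.16503248e-03],
       [ 2.88344435e-04, -1.32494640e-03, -9.99999081e-01]]), 'wrist_force': array([-0.43004469,  0.20757141, -1.01143955]), 'torque': array([ 0.03847526, -0.02142253,  0.07387186]), 'finger_force': 0.0, 'opening': 0.08600658104465723} 0.0187
```

View pics/scene0.png

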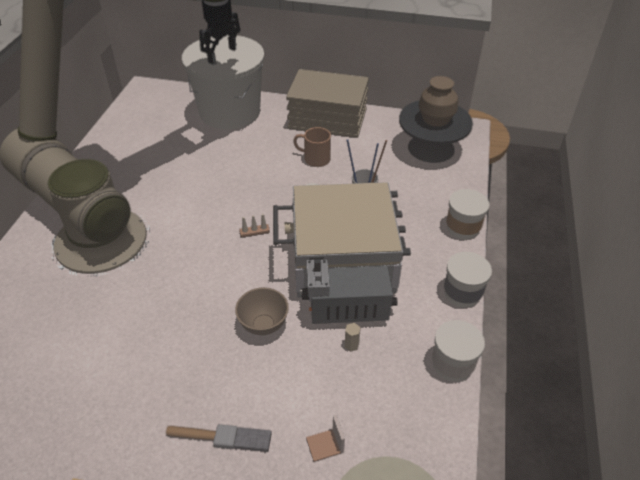

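View pics/top0.png

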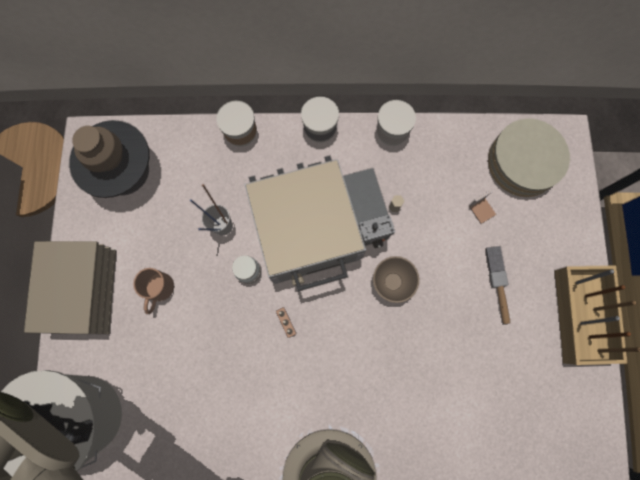

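The scene view shows the kiln at about (345,235), with its handle at (277,225). In the top view the lid spans (248..362, 162..275), with the control box at (370,205) and the knob near (375,228). I'll enlarge both.

```bash
python3 - <<'E'
import cv2
a=cv2.imread("pics/top0.png")[150:310,235:425]; cv2.imwrite("pics/top0c.png",cv2.resize(a,None,fx=3.7,fy=3.7,interpolation=cv2.INTER_CUBIC)[:600])
a=cv2.imread("pics/scene0.png")[170:330,230:420]; a=cv2.convertScaleAbs(a,alpha=1.3);cv2.imwrite("pics/scene0c.png",cv2.resize(a,None,fx=3.7,fy=3.7,interpolation=cv2.INTER_CUBIC)[:600])
E
```

```text
(no output)
```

View pics/top0c.png

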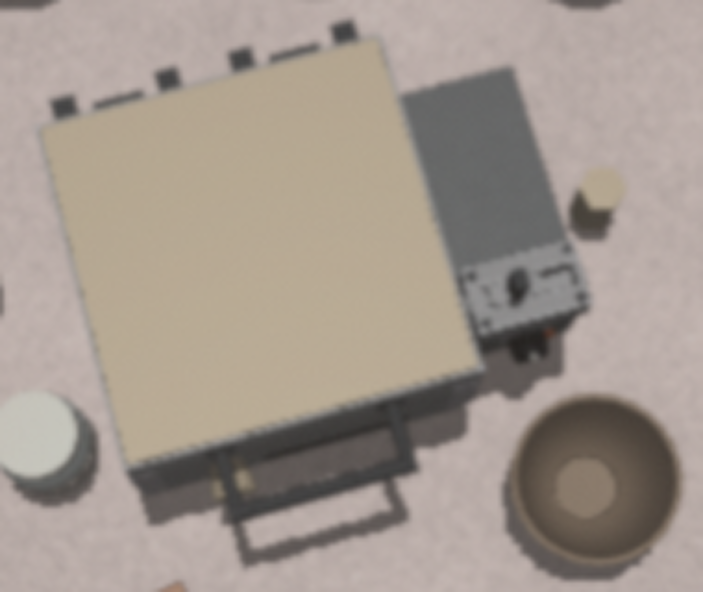

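View pics/scene0c.png

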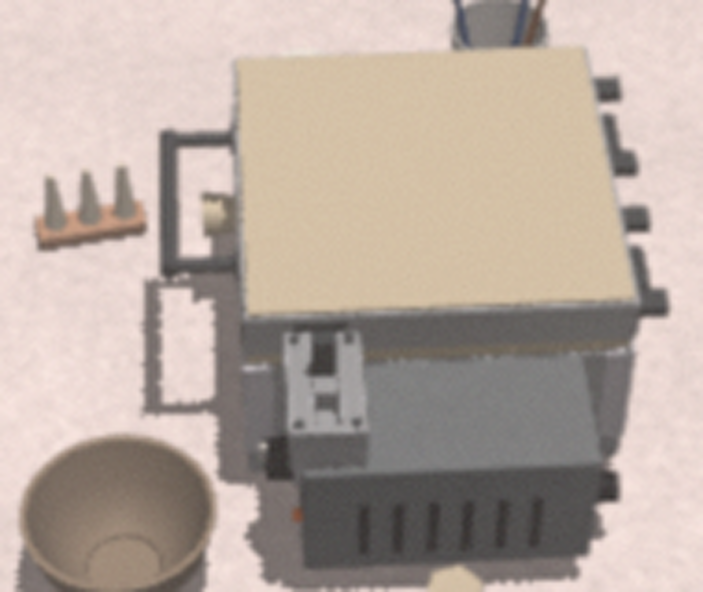

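```bash
cat >h.py <<'E'
import numpy as np, cv2
from workcell import r, viewer
from scipy.optimize import least_squares
def proj(n,P):
    c=viewer.camera_info(n); q=(np.atleast_2d(P)-c["xyz"])@c["orientation"]
    s=q[:,:2]/q[:,2:]; s=s*(1+c["k1"]*(s**2).sum(1,keepdims=True))
    return s@c["K"][:2,:2].T+c["K"][:2,2]
def k2w(p,P):
    c,s=np.cos(p[2]),np.sin(p[2]); P=np.atleast_2d(P)/1000.
    return P@np.array([[c,s,0],[-s,c,0],[0,0,1]])+[p[0],p[1],0]
E
python3 - <<'E'
from h import *
L=[[115,115,155],[115,-115,155],[-115,-115,155],[-115,115,155],[-157,60,136],[-157,-60,136]]
o={"top":(np.array([[40,130],[380,40],[483,372],[130,463],[237,513],[408,466]])/3.7+[235,150]),
"scene":(np.array([[585,48],[637,300],[245,310],[237,60],[169,133],[170,270]])/3.7+[230,170])}
f=lambda p:np.concatenate([(proj(n,k2w(p,L))-o[n]).ravel() for n in o])
s=least_squares(f,[.5,.05,.2],loss="soft_l1"); p=s.x
print(p,np.degrees(p[2]),f(p).reshape(2,-1,2).round(1).tolist())
for n in o:
  for t in (0,5,10,15,20):
    P=[[-70,-145-t,144],[-70,-145-t,174]]
    print(n,t,((proj(n,k2w(p,P))-([235,150] if n=="top" else [230,170]))*3.7).round().tolist())
np.save("p.npy",p); print(k2w(p,[[-157,0,136],[-70,-145,159],[125,0,120]]))
E
```

```text
[0.60833335 0.05411323 0.26527586] 15.199187201765783 [[[-0.3, -2.4], [1.6, -2.7], [1.4, -0.8], [-1.2, 1.4], [-1.2, 0.2], [3.2, -1.1]], [[0.7, -2.4], [0.6, -0.3], [-1.7, 0.8], [-1.5, -2.8], [-0.5, -0.3], [-0.9, -0.3]]]
top 0 [[512.0, 292.0], [517.0, 281.0]]
top 5 [[520.0, 290.0], [525.0, 278.0]]
top 10 [[527.0, 287.0], [532.0, 276.0]]
top 15 [[535.0, 285.0], [540.0, 274.0]]
top 20 [[542.0, 283.0], [548.0, 272.0]]
scene 0 [[320.0, 362.0], [320.0, 326.0]]
scene 5 [[321.0, 369.0], [320.0, 333.0]]
scene 10 [[321.0, 376.0], [321.0, 340.0]]
scene 15 [[321.0, 382.0], [321.0, 347.0]]
scene 20 [[322.0, 389.0], [322.0, 353.0]]
[[ 0.45682517  0.01295168  0.136     ]
 [ 0.57879738 -0.10416698  0.159     ]
 [ 0.72896088  0.08688517  0.12      ]]
```

```bash
python3 - <<'E'
from h import *
o={"top":(np.array([[40,130],[380,40],[483,372],[130,463],[237,513],[412,466]])/3.7+[235,150]),
"scene":(np.array([[585,48],[637,300],[245,310],[237,60],[169,133],[170,270]])/3.7+[230,170])}
L=lambda a,b:[[a,b,155],[a,-b,155],[-a,-b,155],[-a,b,155],[-157,60,136],[-157,-60,136]]
def f(p): return np.concatenate([(proj(n,k2w(p,L(p[3]*100,p[4]*100)))-o[n]).ravel() for n in o])
s=least_squares(f,[.6,.05,.2,1.15,1.15]); p=s.x
print(p,np.degrees(p[2]),f(p).reshape(2,-1,2).round(1).tolist())
case=[[-70+a,-157+b,144] for a,b in((-22,37),(22,37),(22,-37),(-22,-37))]
for n in o: print(n,((proj(n,k2w(p,case))-([235,150] if n=="top" else [230,170]))*3.7).round().tolist())
E
```

```text
[0.6081096  0.05392819 0.26576664 1.1225624  1.11721309] 15.227306628677802 [[[1.3, -1.6], [0.7, -1.2], [-0.2, -1.5], [0.1, -0.1], [-1.1, 0.3], [2.2, -1.0]], [[-0.4, -1.5], [-1.0, -1.4], [-0.5, -0.3], [-0.5, -1.9], [-0.6, -0.3], [-1.0, -0.2]]]
top [[484.0, 335.0], [464.0, 269.0], [576.0, 239.0], [597.0, 304.0]]
scene [[279.0, 331.0], [356.0, 328.0], [364.0, 428.0], [284.0, 431.0]]
```

```bash
cat >>h.py <<'E'
from scipy.spatial.transform import Rotation as Ro
KP=np.array([0.609,0.0541,np.radians(15.2)])
def go(P,kiln=True,dyaw=0):
    "print shift/turn in tool units to bring TCP to P (mm, kiln frame) tool down, y along kiln x"
    s=r.read_state(); R0=s["eef_rot"]; a=KP[2]+np.radians(dyaw)
    y=np.array([np.cos(a),np.sin(a),0]); z=np.array([0,0,-1.]); R=np.c_[np.cross(y,z),y,z]
    T=k2w(KP,P)[0]; d=R0.T@(T-s["tcp_pos"])/.5
    w=Ro.from_matrix(R0.T@R).as_rotvec()/np.pi
    print("tgt",T.round(4),"now",s["tcp_pos"].round(4),"F",s["wrist_force"].round(1)); print("shift",d.round(4),"turn",w.round(4))
E
python3 -c "
from h import *
go([-157,0,220]);go([-157,0,117])"
```

```text
tgt [0.4575 0.0129 0.22  ] now [0.1743 0.5213 0.2308] F [-0.4  0.2 -1. ]
shift [-0.8596 -0.7846  0.0223] turn [-4.000e-04  1.000e-04  3.128e-01]
tgt [0.4575 0.0129 0.117 ] now [0.1743 0.5213 0.2308] F [-0.4  0.2 -1. ]
shift [-0.8597 -0.7843  0.2283] turn [-4.000e-04  1.000e-04  3.128e-01]
```

Call:
{"op": "play_rows", "data": {"series": [{"delta_pos":[-0.86,-0.7845,0.02],"rotation":[0,0,0.3128],"grip":0.42},{"delta_pos":[-0.86,-0.7845,0.02],"rotation":[0,0,0.3128],"grip":0.42},{"delta_pos":[-0.86,-0.7845,0.02],"rotation":[0,0,0.3128],"grip":0.42},{"delta_pos":[-0.86,-0.7845,0.02],"rotation":[0,0,0.3128],"grip":0.42},{"delta_pos":[-0.86,-0.7845,0.02],"rotation":[0,0,0.3128],"grip":0.42},{"delta_pos":[-0.86,-0.7845,0.02],"rotation":[0,0,0.3128],"grip":0.42},{"delta_pos":[-0.86,-0.7845,0.02],"rotation":[0,0,0.3128],"grip":0.42},{"delta_pos":[-0.86,-0.7845,0.02],"rotation":[0,0,0.3128],"grip":0.42},{"delta_pos":[-0.86,-0.7845,0.02],"rotation":[0,0,0.3128],"grip":0.42},{"delta_pos":[-0.86,-0.7845,0.02],"rotation":[0,0,0.3128],"grip":0.42}], "force": 30}}

```text
time: 1.1
tcp_pos: [0.4183, 0.0829, 0.2227]
eef_rot: [[-0.262, 0.965, -0.0], [0.965, 0.262, 0.0], [0.0, -0.0, -1.0]]
wrist_force: [0.3, 0.2, -0.2]
opening: 0.0361
finger_force: 0.0
```

```bash
python3 -c "
from h import *
go([-157,0,220])"
```

```text
tgt [0.4575 0.0129 0.22  ] now [0.4183 0.0829 0.2227] F [ 0.3  0.2 -0.2]
shift [-0.1556  0.039   0.0054] turn [-0.     -0.0001 -0.0001]
```

Call:
{"op": "play_rows", "data": {"series": [{"delta_pos":[-0.156,0.039,0.005],"rotation":[0,0,0],"grip":0.42},{"delta_pos":[-0.156,0.039,0.005],"rotation":[0,0,0],"grip":0.42},{"delta_pos":[-0.156,0.039,0.005],"rotation":[0,0,0],"grip":0.42},{"delta_pos":[-0.156,0.039,0.005],"rotation":[0,0,0],"grip":0.42}]}}

```text
time: 1.5
tcp_pos: [0.4569, 0.0146, 0.2198]
eef_rot: [[-0.261, 0.965, -0.001], [0.965, 0.261, 0.0], [0.001, -0.001, -1.0]]
wrist_force: [-0.4, 0.8, 0.4]
opening: 0.0359
finger_force: 0.0
```

```bash
python3 - <<'E'
from h import *
go([-157,0,117])
im=[cv2.resize(viewer.snapshot(n)[y:y+110,x:x+110,::-1],(400,500) if 0 else (400,400),interpolation=cv2.INTER_CUBIC) for n,x,y in(("scene",225,160),("top",270,220))]
cv2.imwrite("pics/above.png",np.hstack(im))
E
```

```text
tgt [0.4575 0.0129 0.117 ] now [0.4569 0.0146 0.2198] F [-0.4  0.8  0.4]
shift [-0.0036  0.0006  0.2056] turn [-0.0003 -0.0003 -0.0004]
```

View pics/above.png

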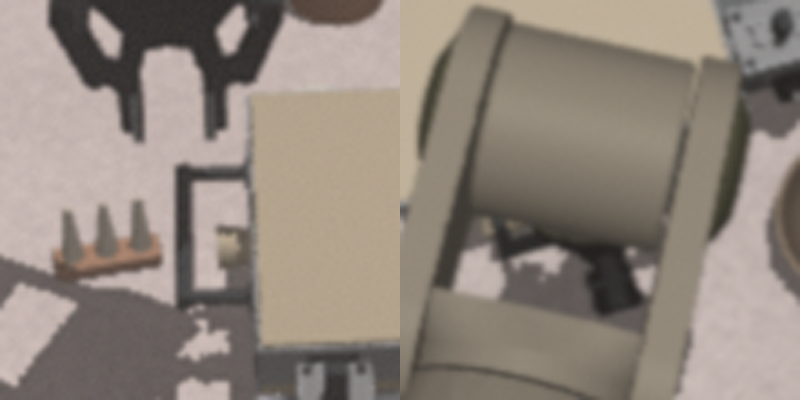

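The fingertips in the scene crop are at about (137,135) and (215,135), so they straddle the bar, which lies at crop x≈184. I'll check the offset by projection and then descend.

```bash
python3 - <<'E'
from h import *
for P in([.4569,.0146,.2198],k2w(KP,[-157,0,136])[0],k2w(KP,[-157,0,117])[0]): print(((proj("scene",P)-[225,160])*400/110).round(1))
E
```

```text
[[176.1 128.6]]
[[183.3 231.4]]
[[184.8 253.1]]
```

Call:
{"op": "play_rows", "data": {"series": [{"delta_pos":[-0.001,0.001,0.08],"rotation":[0,0,0],"grip":0.42},{"delta_pos":[-0.001,0.001,0.14],"rotation":[0,0,0],"grip":0.42},{"delta_pos":[-0.001,0.001,0.18],"rotation":[0,0,0],"grip":0.42},{"delta_pos":[-0.001,0.001,0.205],"rotation":[0,0,0],"grip":0.42},{"delta_pos":[-0.001,0.001,0.205],"rotation":[0,0,0],"grip":0.42},{"delta_pos":[-0.001,0.001,0.205],"rotation":[0,0,0],"grip":0.42}]}}

```text
time: 2.2
tcp_pos: [0.4577, 0.0151, 0.1183]
eef_rot: [[-0.263, 0.965, 0.0], [0.965, 0.263, -0.0], [-0.0, 0.0, -1.0]]
wrist_force: [-0.1, -0.6, 0.0]
opening: 0.0359
finger_force: 0.0
```

Call:
{"op": "play_rows", "data": {"series": [{"delta_pos":[0,0,0],"rotation":[0,0,0],"grip":0.1},{"delta_pos":[0,0,0],"rotation":[0,0,0],"grip":0.0},{"delta_pos":[0,0,0],"rotation":[0,0,0],"grip":0.0},{"delta_pos":[0,0,0],"rotation":[0,0,0],"grip":0.0},{"delta_pos":[0,0,0],"rotation":[0,0,0],"grip":0.0}], "force": 40}}

```text
time: 2.7
tcp_pos: [0.458, 0.0145, 0.1186]
eef_rot: [[-0.262, 0.965, 0.001], [0.965, 0.262, 0.0], [-0.0, 0.001, -1.0]]
wrist_force: [-1.8, 2.4, 6.3]
opening: 0.0105
finger_force: 39.0
```

Call:
{"op": "play_rows", "data": {"series": [{"delta_pos":[0,0,-0.002],"rotation":[0,0,0],"grip":0},{"delta_pos":[0,0,-0.004],"rotation":[0,0,0],"grip":0},{"delta_pos":[0,0,-0.006],"rotation":[0,0,0],"grip":0},{"delta_pos":[0,0,-0.006],"rotation":[0,0,0],"grip":0}]}}

```text
time: 3.1
tcp_pos: [0.458, 0.0146, 0.1207]
eef_rot: [[-0.262, 0.965, 0.001], [0.965, 0.262, 0.0], [0.0, 0.001, -1.0]]
wrist_force: [3.3, 4.3, -5.3]
opening: 0.0104
finger_force: 38.9
```

Call:
{"op": "play_rows", "data": {"series": [{"delta_pos":[0,0,-0.002],"rotation":[0,0,0],"grip":0},{"delta_pos":[0,0,-0.004],"rotation":[0,0,0],"grip":0},{"delta_pos":[0,0,-0.004],"rotation":[0,0,0],"grip":0}]}}

```text
time: 3.4
tcp_pos: [0.4581, 0.0146, 0.1228]
eef_rot: [[-0.262, 0.965, 0.001], [0.965, 0.262, 0.0], [0.0, 0.001, -1.0]]
wrist_force: [5.1, 4.1, -5.5]
opening: 0.0107
finger_force: 38.9
```

Call:
{"op": "play_rows", "data": {"series": [{"delta_pos":[0,0,-0.002],"rotation":[0,0,0],"grip":0},{"delta_pos":[0,0,-0.002],"rotation":[0,0,0],"grip":0},{"delta_pos":[0,0,-0.002],"rotation":[0,0,0],"grip":0}]}}

```text
time: 3.7
tcp_pos: [0.4581, 0.0146, 0.1234]
eef_rot: [[-0.262, 0.965, 0.001], [0.965, 0.262, 0.001], [0.0, 0.001, -1.0]]
wrist_force: [6.0, 3.7, -9.3]
opening: 0.0106
finger_force: 39.0
```

Call:
{"op": "play_rows", "data": {"series": [{"delta_pos":[0,0,-0.002],"rotation":[0,0,0],"grip":0},{"delta_pos":[0,0,-0.002],"rotation":[0,0,0],"grip":0},{"delta_pos":[0,0,-0.002],"rotation":[0,0,0],"grip":0}]}}

```text
time: 4.0
tcp_pos: [0.4582, 0.0146, 0.1239]
eef_rot: [[-0.262, 0.965, 0.0], [0.965, 0.262, 0.001], [0.001, 0.001, -1.0]]
wrist_force: [7.9, 2.6, -14.1]
opening: 0.0109
finger_force: 39.0
```

The lid rises about 5 mm and then stops firmly, with the force climbing from 5 to 14 N, so the bolt has hold of it. I'll lower the lid, let go and move to the knob.

Call:
{"op": "play_rows", "data": {"series": [{"delta_pos":[0,0,0.005],"rotation":[0,0,0],"grip":0},{"delta_pos":[0,0,0.01],"rotation":[0,0,0],"grip":0},{"delta_pos":[0,0,0.0135],"rotation":[0,0,0],"grip":0},{"delta_pos":[0,0,0.0135],"rotation":[0,0,0],"grip":0}]}}

```text
time: 4.4
tcp_pos: [0.4579, 0.0145, 0.1187]
eef_rot: [[-0.262, 0.965, 0.001], [0.965, 0.262, 0.0], [-0.0, 0.001, -1.0]]
wrist_force: [0.5, 3.5, 4.0]
opening: 0.0102
finger_force: 40.8
```

Call:
{"op": "play_rows", "data": {"series": [{"delta_pos":[0,0,0],"rotation":[0,0,0],"grip":0.42},{"delta_pos":[0,0,0],"rotation":[0,0,0],"grip":0.42},{"delta_pos":[0,0,0],"rotation":[0,0,0],"grip":0.42},{"delta_pos":[0,0,-0.06],"rotation":[0,0,0],"grip":0.42},{"delta_pos":[0,0,-0.14],"rotation":[0,0,0],"grip":0.42},{"delta_pos":[0,0,-0.18],"rotation":[0,0,0],"grip":0.42},{"delta_pos":[0,0,-0.18],"rotation":[0,0,0],"grip":0.42}]}}

```text
time: 5.1
tcp_pos: [0.4587, 0.014, 0.2105]
eef_rot: [[-0.262, 0.965, 0.005], [0.965, 0.262, -0.002], [-0.003, 0.005, -1.0]]
wrist_force: [0.9, 0.8, -0.4]
opening: 0.0358
finger_force: 0.0
```

```bash
python3 - <<'E'
from h import *
go([-70,-148,205]); go([-70,-148,150])
im=[cv2.resize(viewer.snapshot(n)[y:y+60,x:x+60,::-1],(400,400),interpolation=cv2.INTER_CUBIC) for n,x,y in(("scene",290,245),("top",345,195))]
cv2.imwrite("pics/knob.png",np.hstack(im))
for t in (0,4,8): print([((proj(n,k2w(KP,[[-70,-145-t,144],[-70,-145-t,174]]))-o)*400/60).round().tolist() for n,o in(("scene",[290,245]),("top",[345,195]))])
E
```

```text
tgt [ 0.5803 -0.1071  0.205 ] now [0.4587 0.014  0.2105] F [ 0.9  0.8 -0.4]
shift [-0.2975  0.171   0.0125] turn [ 0.0015  0.0009 -0.    ]
tgt [ 0.5803 -0.1071  0.15  ] now [0.4587 0.014  0.2105] F [ 0.9  0.8 -0.4]
shift [-0.2971  0.1705  0.1225] turn [ 0.0015  0.0009 -0.    ]
[[[179.0, 153.0], [179.0, 89.0]], [[189.0, 224.0], [198.0, 204.0]]]
[[[179.0, 163.0], [179.0, 98.0]], [[200.0, 221.0], [209.0, 201.0]]]
[[[180.0, 172.0], [180.0, 108.0]], [[211.0, 218.0], [220.0, 198.0]]]
```

View pics/knob.png

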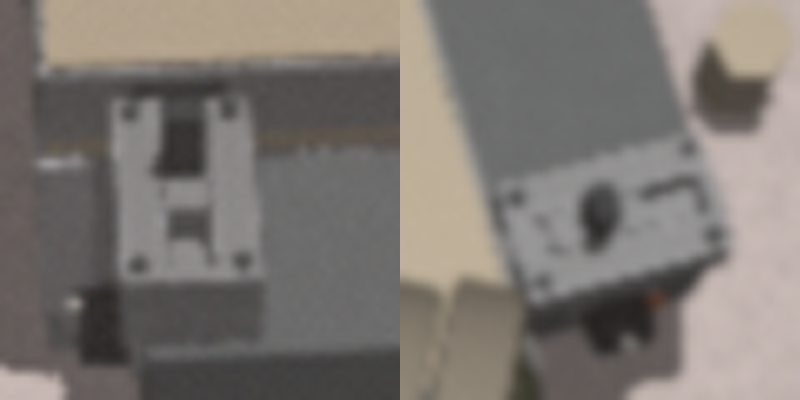

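In the top half the knob's top is at about (205,200) and its base at (195,240), which means a travel of about 3 mm. I'll move over it and pinch it along the kiln's x.

Call:
{"op": "play_rows", "data": {"series": [{"delta_pos":[-0.1,0.057,0.01],"rotation":[0,0,0],"grip":0.5},{"delta_pos":[-0.18,0.103,0.01],"rotation":[0,0,0],"grip":0.5},{"delta_pos":[-0.26,0.149,0.01],"rotation":[0,0,0],"grip":0.5},{"delta_pos":[-0.2975,0.172,0.01],"rotation":[0,0,0],"grip":0.5},{"delta_pos":[-0.2975,0.172,0.01],"rotation":[0,0,0],"grip":0.5},{"delta_pos":[-0.2975,0.172,0.01],"rotation":[0,0,0],"grip":0.5}]}}

```text
time: 5.8
tcp_pos: [0.579, -0.1064, 0.2012]
eef_rot: [[-0.262, 0.965, -0.003], [0.965, 0.262, 0.001], [0.002, -0.003, -1.0]]
wrist_force: [-0.2, -0.9, 0.4]
opening: 0.0428
finger_force: 0.0
```

```bash
python3 -c "
from h import *
go([-69,-148,151])"
```

```text
tgt [ 0.5812 -0.1068  0.151 ] now [ 0.579  -0.1064  0.2012] F [-0.2 -0.9  0.4]
shift [-0.0022  0.0043  0.1004] turn [-0.0009 -0.0007 -0.0001]
```

Call:
{"op": "play_rows", "data": {"series": [{"delta_pos":[0,0.003,0.04],"rotation":[0,0,0],"grip":0.5},{"delta_pos":[0,0.003,0.07],"rotation":[0,0,0],"grip":0.5},{"delta_pos":[0,0.003,0.09],"rotation":[0,0,0],"grip":0.5},{"delta_pos":[0,0.003,0.1],"rotation":[0,0,0],"grip":0.5},{"delta_pos":[0,0.003,0.1],"rotation":[0,0,0],"grip":0.5}]}}

```text
time: 6.3
tcp_pos: [0.5808, -0.1057, 0.1527]
eef_rot: [[-0.263, 0.965, -0.001], [0.965, 0.263, 0.0], [0.001, -0.001, -1.0]]
wrist_force: [0.7, -1.0, 0.4]
opening: 0.0425
finger_force: 0.0
```

Call:
{"op": "play_rows", "data": {"series": [{"delta_pos":[0,0,0],"rotation":[0,0,0],"grip":0.1},{"delta_pos":[0,0,0],"rotation":[0,0,0],"grip":0},{"delta_pos":[0,0,0],"rotation":[0,0,0],"grip":0},{"delta_pos":[0,0,0],"rotation":[0,0,0],"grip":0},{"delta_pos":[0,0,0],"rotation":[0,0,0],"grip":0}], "force": 30}}

```text
time: 6.8
tcp_pos: [0.5819, -0.1062, 0.1538]
eef_rot: [[-0.262, 0.965, 0.002], [0.965, 0.262, -0.0], [-0.001, 0.002, -1.0]]
wrist_force: [3.9, 1.9, 5.7]
opening: 0.0131
finger_force: 31.8
```

Call:
{"op": "play_rows", "data": {"series": [{"delta_pos":[-0.008,0,-0.001],"rotation":[0,0,0],"grip":0},{"delta_pos":[-0.016,0,-0.001],"rotation":[0,0,0],"grip":0},{"delta_pos":[-0.024,0,-0.001],"rotation":[0,0,0],"grip":0},{"delta_pos":[-0.032,0,-0.001],"rotation":[0,0,0],"grip":0},{"delta_pos":[-0.038,0,-0.001],"rotation":[0,0,0],"grip":0},{"delta_pos":[-0.038,0,-0.001],"rotation":[0,0,0],"grip":0},{"delta_pos":[-0.038,0,-0.001],"rotation":[0,0,0],"grip":0}]}}

```text
time: 7.5
tcp_pos: [0.587, -0.1247, 0.1539]
eef_rot: [[-0.262, 0.965, 0.002], [0.965, 0.262, -0.0], [-0.001, 0.002, -1.0]]
wrist_force: [6.8, 2.5, 2.0]
opening: 0.013
finger_force: 31.5
```

Call:
{"op": "play_rows", "data": {"series": [{"delta_pos":[-0.004,0,0],"rotation":[0,0,0],"grip":0},{"delta_pos":[-0.006,0,0],"rotation":[0,0,0],"grip":0},{"delta_pos":[-0.006,0,0],"rotation":[0,0,0],"grip":0}]}}

```text
time: 7.8
tcp_pos: [0.5874, -0.1262, 0.1538]
eef_rot: [[-0.263, 0.965, 0.001], [0.965, 0.263, 0.002], [0.002, 0.002, -1.0]]
wrist_force: [4.0, 7.6, 4.5]
opening: 0.0132
finger_force: 31.7
```

Call:
{"op": "play_rows", "data": {"series": [{"delta_pos":[-0.004,0,0],"rotation":[0,0,0],"grip":0},{"delta_pos":[-0.004,0,0],"rotation":[0,0,0],"grip":0},{"delta_pos":[-0.004,0,0],"rotation":[0,0,0],"grip":0}]}}

```text
time: 8.1
tcp_pos: [0.5874, -0.1263, 0.1538]
eef_rot: [[-0.264, 0.965, -0.0], [0.965, 0.264, 0.006], [0.005, 0.001, -1.0]]
wrist_force: [2.7, 15.4, 6.6]
opening: 0.0131
finger_force: 32.0
```

The bolt is at its stop: the force reaches 15 N and the knob no longer moves. I'll relax the push, open the fingers, rise and check with a picture.

Call:
{"op": "play_rows", "data": {"series": [{"delta_pos":[0.005,0,0],"rotation":[0,0,0],"grip":0},{"delta_pos":[0.005,0,0],"rotation":[0,0,0],"grip":0.5},{"delta_pos":[0.005,0,0],"rotation":[0,0,0],"grip":0.5},{"delta_pos":[0.005,0,0],"rotation":[0,0,0],"grip":0.5},{"delta_pos":[0.005,0,-0.04],"rotation":[0,0,0],"grip":0.5},{"delta_pos":[0.005,0,-0.11],"rotation":[0,0,0],"grip":0.42},{"delta_pos":[0.005,0,-0.11],"rotation":[0,0,0],"grip":0.42},{"delta_pos":[0.005,0,-0.11],"rotation":[0,0,0],"grip":0.42}]}}

```text
time: 8.9
tcp_pos: [0.5867, -0.1272, 0.2086]
eef_rot: [[-0.262, 0.965, 0.0], [0.965, 0.262, -0.0], [-0.001, 0.0, -1.0]]
wrist_force: [0.4, -0.5, -0.6]
opening: 0.0362
finger_force: 0.0
```

```bash
python3 - <<'E'
from h import *
go([-157,3,212]); 
im=cv2.resize(viewer.snapshot("scene")[225:305,280:360,::-1],(500,500),interpolation=cv2.INTER_CUBIC)
cv2.imwrite("pics/knob2.png",im)
for t in (3,20,26): print(((proj("scene",k2w(KP,[[-70,-145-t,144],[-70,-145-t,174]]))-[280,225])*500/80).round().tolist())
E
```

```text
tgt [0.4567 0.0158 0.212 ] now [ 0.5867 -0.1272  0.2086] F [ 0.4 -0.5 -0.6]
shift [ 0.3442 -0.176  -0.0069] turn [ 0.0001  0.0002 -0.0001]
[[231.0, 275.0], [230.0, 215.0]]
[[233.0, 314.0], [233.0, 253.0]]
[[234.0, 327.0], [234.0, 267.0]]
```

View pics/knob2.png

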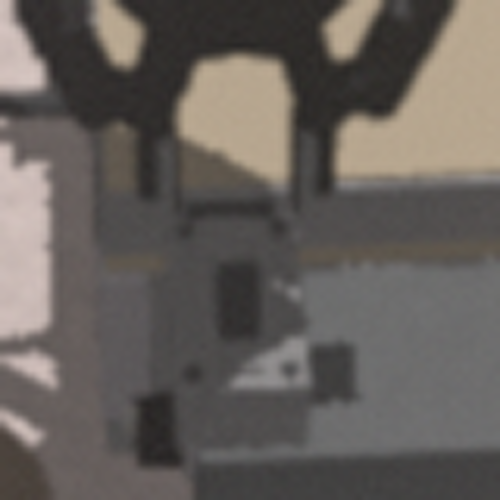

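The knob now spans rows 262 to 338, matching full travel (about 26 mm). Back to the handle.

Call:
{"op": "play_rows", "data": {"series": [{"delta_pos":[0.1,-0.051,-0.007],"rotation":[0,0,0],"grip":0.42},{"delta_pos":[0.18,-0.092,-0.007],"rotation":[0,0,0],"grip":0.42},{"delta_pos":[0.26,-0.133,-0.007],"rotation":[0,0,0],"grip":0.42},{"delta_pos":[0.342,-0.174,-0.007],"rotation":[0,0,0],"grip":0.42},{"delta_pos":[0.342,-0.174,-0.007],"rotation":[0,0,0],"grip":0.42},{"delta_pos":[0.342,-0.174,-0.007],"rotation":[0,0,0],"grip":0.42}]}}

```text
time: 9.55
tcp_pos: [0.4575, 0.0156, 0.2115]
eef_rot: [[-0.263, 0.965, -0.001], [0.965, 0.263, -0.0], [0.0, -0.001, -1.0]]
wrist_force: [-0.7, -0.4, 0.1]
opening: 0.0357
finger_force: 0.0
```

```bash
python3 -c "
from h import *
go([-156,2,117.5])"
```

```text
tgt [0.4579 0.0151 0.1175] now [0.4575 0.0156 0.2115] F [-0.7 -0.4  0.1]
shift [-0.0012  0.0007  0.1881] turn [-0.0003 -0.0001  0.0004]
```

Call:
{"op": "play_rows", "data": {"series": [{"delta_pos":[0,0.001,0.07],"rotation":[0,0,0],"grip":0.42},{"delta_pos":[0,0.001,0.13],"rotation":[0,0,0],"grip":0.42},{"delta_pos":[0,0.001,0.17],"rotation":[0,0,0],"grip":0.42},{"delta_pos":[0,0.001,0.187],"rotation":[0,0,0],"grip":0.42},{"delta_pos":[0,0.001,0.187],"rotation":[0,0,0],"grip":0.42},{"delta_pos":[0,0.001,0.187],"rotation":[0,0,0],"grip":0.42}]}}

```text
time: 10.15
tcp_pos: [0.4592, 0.0149, 0.119]
eef_rot: [[-0.262, 0.965, 0.001], [0.965, 0.262, -0.0], [-0.0, 0.001, -1.0]]
wrist_force: [-0.1, -0.0, -0.1]
opening: 0.0361
finger_force: 0.0
```

Call:
{"op": "play_rows", "data": {"series": [{"delta_pos":[0,0,0],"rotation":[0,0,0],"grip":0.1},{"delta_pos":[0,0,0],"rotation":[0,0,0],"grip":0.0},{"delta_pos":[0,0,0],"rotation":[0,0,0],"grip":0.0},{"delta_pos":[0,0,0],"rotation":[0,0,0],"grip":0.0},{"delta_pos":[0,0,0],"rotation":[0,0,0],"grip":0.0}], "force": 50}}

```text
time: 10.65
tcp_pos: [0.4579, 0.0149, 0.1194]
eef_rot: [[-0.263, 0.965, -0.001], [0.965, 0.263, -0.001], [-0.001, -0.001, -1.0]]
wrist_force: [-4.9, -4.5, 6.2]
opening: 0.0101
finger_force: 48.8
```

Call:
{"op": "play_rows", "data": {"series": [{"delta_pos":[0,0,-0.006],"rotation":[0,0,0],"grip":0},{"delta_pos":[0,0,-0.012],"rotation":[0,0,0],"grip":0},{"delta_pos":[0,0,-0.018],"rotation":[0,0,0],"grip":0},{"delta_pos":[0,0,-0.018],"rotation":[0,0,0],"grip":0},{"delta_pos":[0,0,-0.018],"rotation":[0,0,0],"grip":0}]}}

```text
time: 11.15
tcp_pos: [0.4583, 0.0151, 0.1276]
eef_rot: [[-0.262, 0.965, -0.0], [0.965, 0.262, -0.001], [-0.001, -0.001, -1.0]]
wrist_force: [-1.2, -5.4, -5.5]
opening: 0.0102
finger_force: 48.7
```

The lid is free: it rose 8 mm at 5.5 N. Now for the arc.

```bash
python3 - <<'E'
import numpy as np
f=lambda t:np.array([-(282*np.cos(t)-16*np.sin(t)),-(282*np.sin(t)+16*np.cos(t))])/500
for a,b in((.031,.4),(.4,.80)):
    print([(round(x[0],3),round(x[1],3)) for x in (f(t)-f(a) for t in np.linspace(a,b,10)[1:])])
E
```

```text
[(np.float64(0.003), np.float64(-0.023)), (np.float64(0.006), np.float64(-0.046)), (np.float64(0.01), np.float64(-0.069)), (np.float64(0.016), np.float64(-0.091)), (np.float64(0.022), np.float64(-0.114)), (np.float64(0.029), np.float64(-0.136)), (np.float64(0.037), np.float64(-0.157)), (np.float64(0.046), np.float64(-0.179)), (np.float64(0.056), np.float64(-0.2))]
[(np.float64(0.012), np.float64(-0.022)), (np.float64(0.024), np.float64(-0.044)), (np.float64(0.038), np.float64(-0.065)), (np.float64(0.052), np.float64(-0.086)), (np.float64(0.067), np.float64(-0.106)), (np.float64(0.084), np.float64(-0.125)), (np.float64(0.101), np.float64(-0.143)), (np.float64(0.118), np.float64(-0.161)), (np.float64(0.137), np.float64(-0.178))]
```

Call:
{"op": "play_rows", "data": {"series": [{"delta_pos":[0,0.003,-0.023],"rotation":[0,0,0],"grip":0},{"delta_pos":[0,0.006,-0.046],"rotation":[0,0,0],"grip":0},{"delta_pos":[0,0.01,-0.069],"rotation":[0,0,0],"grip":0},{"delta_pos":[0,0.016,-0.091],"rotation":[0,0,0],"grip":0},{"delta_pos":[0,0.022,-0.114],"rotation":[0,0,0],"grip":0},{"delta_pos":[0,0.029,-0.136],"rotation":[0,0,0],"grip":0},{"delta_pos":[0,0.037,-0.157],"rotation":[0,0,0],"grip":0},{"delta_pos":[0,0.046,-0.179],"rotation":[0,0,0],"grip":0},{"delta_pos":[0,0.056,-0.2],"rotation":[0,0,0],"grip":0},{"delta_pos":[0,0.056,-0.2],"rotation":[0,0,0],"grip":0}]}}

```text
time: 12.15
tcp_pos: [0.4845, 0.0224, 0.2285]
eef_rot: [[-0.262, 0.965, -0.003], [0.965, 0.262, -0.001], [-0.001, -0.003, -1.0]]
wrist_force: [-8.3, -7.7, -1.4]
opening: 0.01
finger_force: 48.9
```

Call:
{"op": "play_rows", "data": {"series": [{"delta_pos":[0,0.01,-0.022],"rotation":[0,0,0],"grip":0},{"delta_pos":[0,0.022,-0.044],"rotation":[0,0,0],"grip":0},{"delta_pos":[0,0.035,-0.065],"rotation":[0,0,0],"grip":0},{"delta_pos":[0,0.05,-0.086],"rotation":[0,0,0],"grip":0},{"delta_pos":[0,0.065,-0.106],"rotation":[0,0,0],"grip":0},{"delta_pos":[0,0.082,-0.125],"rotation":[0,0,0],"grip":0},{"delta_pos":[0,0.099,-0.143],"rotation":[0,0,0],"grip":0},{"delta_pos":[0,0.116,-0.161],"rotation":[0,0,0],"grip":0},{"delta_pos":[0,0.133,-0.177],"rotation":[0,0,0],"grip":0},{"delta_pos":[0,0.133,-0.177],"rotation":[0,0,0],"grip":0}]}}

```text
time: 13.15
tcp_pos: [0.5487, 0.0402, 0.3186]
eef_rot: [[-0.262, 0.965, -0.001], [0.965, 0.262, -0.001], [-0.001, -0.001, -1.0]]
wrist_force: [-14.5, -4.5, 10.9]
opening: 0.0102
finger_force: 50.0
```

Call:
{"op": "play_rows", "data": {"series": [{"delta_pos":[0,0,0],"rotation":[0,0,0],"grip":0},{"delta_pos":[0,0,0],"rotation":[0,0,0],"grip":0},{"delta_pos":[0,0,0],"rotation":[0,0,0],"grip":0}]}}

```text
time: 13.45
tcp_pos: [0.5479, 0.04, 0.3179]
eef_rot: [[-0.262, 0.965, -0.002], [0.965, 0.262, -0.001], [-0.001, -0.002, -1.0]]
wrist_force: [-13.7, -4.7, 9.4]
opening: 0.01
finger_force: 49.9
```

```bash
python3 - <<'E'
from h import *
t=r.read_state()["tcp_pos"]; h=k2w(KP,[125,0,120])[0]; g=t+[0,0,.0187]
u=np.array([np.cos(KP[2]),np.sin(KP[2])]); d=(h-g)[:2]@u; dz=(g-h)[2]
print("theta deg",np.degrees(np.arctan2(dz,d)-np.arctan2(16,282)),"radius",np.hypot(d,dz))
cv2.imwrite("pics/fin.png",viewer.snapshot("scene")[100:380,200:480,::-1].repeat(2,0).repeat(2,1))
E
```

```text
theta deg 45.84292632314923 radius 0.2866040099512629
```

View pics/fin.png

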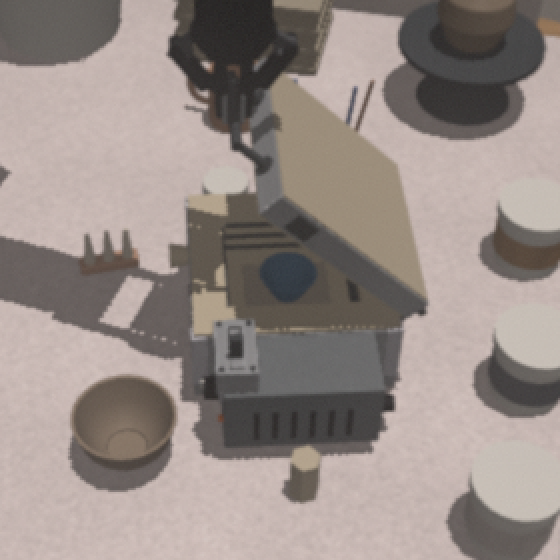

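The lid stands at about 46° with the handle in the fingers, the bowl visible and the surroundings undisturbed. I'll ease the slight radial push and let it settle.

Call:
{"op": "play_rows", "data": {"series": [{"delta_pos":[0,-0.002,-0.001],"rotation":[0,0,0],"grip":0},{"delta_pos":[0,-0.003,-0.002],"rotation":[0,0,0],"grip":0},{"delta_pos":[0,-0.003,-0.002],"rotation":[0,0,0],"grip":0},{"delta_pos":[0,-0.003,-0.002],"rotation":[0,0,0],"grip":0},{"delta_pos":[0,-0.003,-0.002],"rotation":[0,0,0],"grip":0},{"delta_pos":[0,-0.003,-0.002],"rotation":[0,0,0],"grip":0}]}}

```text
time: 14.1
tcp_pos: [0.5474, 0.0399, 0.3176]
eef_rot: [[-0.262, 0.965, -0.001], [0.965, 0.262, 0.0], [0.0, -0.001, -1.0]]
wrist_force: [-6.0, -2.9, 0.8]
opening: 0.01
finger_force: 49.0
```

```bash
python3 -c "
from h import *
s=r.read_state(); print(s['tcp_pos'],s['wrist_force'],s['opening'],s['finger_force']); print(r.hand_in())"
```

```text
[0.547383   0.03991211 0.31756304] [-6.01596954 -2.85980978  0.83394493] 0.010030184206697363 49.04480338096619
the job is handed in; nothing more can be done
None
```

The job is handed in at about 14 s of the 58 s allowed: a gentle tug found the lid caught, I slid the bolt back to its stop, and the arm now holds the lid by its handle at about 46°, with the things around the kiln undisturbed in the last picture.

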